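Find the hidden release pad and open the skateboard's battery door

ROBOT

A 6-joint arm with a two-finger parallel gripper is mounted at the origin on the work surface. World frame = base frame: x ahead of the robot, y to its left, z up, the work surface at z = 0. Lengths are in m, angles in rad, forces in N, time in s.
With the tool pointing down it reaches from about 0.35 to 0.775 m from the base axis. Payload 5.5 kg.
Tool frame: the origin (TCP) lies between the finger pads; the fingertips stand 11 mm ahead of it and the grasp point (between the pads) lies 8 mm behind it (tips_ahead is the distance from the TCP to the fingertips, in m); z points along the fingers, y is the line along which they close (so a half turn about z gives the same grasp; the last joint's range is limited). The gripper opens to 85 mm and grips with 20 to 120 N. Pads are 22 mm wide; open, the fingers measure 114 mm over their backs; the gripper's body (76 mm by 85 mm) begins 54 mm behind the grasp point. The pads swing forward as they close: fully open they stand 13 mm farther back than shut.
Start: joints at [1.078, 0.313, 0.046, 1.304, 0, 1.431], TCP at [0.199, 0.54, 0.242] pointing down, gripper open.
Joint ranges: [-2.76, 2.76], [-0.86, 1.69], [-1.03, 1.26], [-2.2, 2.34], [-1.47, 1.5], [-3.14, 3.14]. Speed limits (rad/s): [2.57, 2.57, 3.14, 3.14, 3.14, 3.14].

INTERFACE

Orientations are given as a unit quaternion [w, x, y, z].
In Python, from workcell import * gives the robot as it stands. The module is installed in compiled form; this text tells all that it offers.
- The arm moves only by the tool jog_arm, never from a script. Its argument "moves" is a list of rows, each an object with "fingers": the closure, from 0 (fully open) to 1 (shut); "slide": the shift along the tool's x, y, z in mm, a list of three; "angular": the turn, a rotation vector about the tool's x, y, z in degrees, a list of three. A call has 1 to 10 rows; each row is the pose to reach, as a shift and turn from the pose commanded when the call began, along the tool's axes at that moment; what a row does not reach only later rows make up. A row lasts 1/12 s, in which the tool goes at most 41.7 mm and 7.16 degrees, less where a joint would pass 70% of its speed; a pose out of reach is approached as far as the arm can. A call with a gripper value outside its range is refused whole. The fingers move at their own pace and stop on an object; "squeeze" is the grip in N (left out, the last holds). Time passes only in rows, so rows that repeat a pose let the fingers close. It gives the time, the measured TCP pose, the force, the opening and the grip force at its end, in the units of the state.
- get_state(): the state, without advancing time (a new reading comes with each control period).
- read_camera(name): name is "scene" or "top" or "wrist"; returns a dict with "color" (384x512x3 uint8, red, green, blue), "fovy" (degrees; the focal length in pixels is half the picture's height over the tangent of half this angle, whatever the lens; pixels are square), "cx", "cy" (the principal point, pixels), "world_from_camera" (4x4, takes a point from camera to world coordinates); the wrist camera has in their place "tool_from_camera" (4x4, takes a point from camera to tool coordinates, whose origin is the TCP and whose axes are the flange's). Camera axes: x right, y down, z forward; pixel columns grow to the right and rows downward; lengths in m; the calibration is good to about 2 mm. A picture is of the moment at which its call begins: read the wrist's pose just before it. There is no depth.
- hand_in(): hands the job in; it is judged then, once.
Trained networks look in a picture, given as the dict that the camera call returned (one of the last four; its "shot" number tells which), for a name from the list of things; names that differ only in an ending like _2 or _b are one class to them, and where a whole thing is asked for, a point or a joint stands for the part that bears it (a point fixed in the world has none). Each returns a list of dicts, best first, with "p" (0 to 1); they miss things now and then, are a little off and sometimes report something else, mostly with a low value. They report only what shows in the picture. A call takes as long as a camera call.
- look_for(target, picture): "point" ([column, row] in pixels, amid what is visible of it).
- tip_of(target, picture): "point" ([column, row] in pixels: a listed point, or the origin of a listed thing).
The state is a dict: "clock": time; "joint_pos": joint angles; "qvel": joint speeds; "tau": joint torques, N m; "tcp_pos": TCP position; "orientation": TCP orientation; "wrist_force": force on the tool from outside, world axes, zero at the start; "ft_torque": the same for the moment, N m; "finger_gap": finger opening in m; "grip_force": force on a finger pad.
Only numpy, scipy, OpenCV 4.12 (cv2) and the standard library are available. Lean on these libraries where they do the work, as an engineer would, in place of code of your own. Each camera call takes 0.05 s, during which the arm holds its last target. There are 200 camera calls.

TASK

An electric skateboard lies upside down on the shelf; of the four identical round black pads set flush in its grey battery case, one is secretly a sprung release button. Feel over the pads with a fingertip and press the one that gives until the orange battery door pops up, then push the door back past upright with the outside of the fingers so that it stays open, and let go of everything. Do not grip or lift anything, and leave the wheels, skate tool and jar where they stand.

Things in the scene. Friction and masses are not known exactly. Their poses are not given: they have to be found in the camera images.
- board: Upside-down electric skateboard, fixed to the shelf, wooden deck 690 x 230 x 12 mm, wheels taken off. Origin: centre of the deck's underside, on the shelf; y runs along the board, x across it (away from the robot at zero yaw), z up. On the deck stands a grey battery case 170 (x) x 330 (y) mm, centred on the origin, its flat top 60 mm above the shelf; pads on its -y half, door on its +y half. At y = +245 and -245 mm stand bare trucks, axles along x, top 64 mm above the shelf.
- pad0 (a point): Top centre of pad place 0 of 4, flush with the case's top, at x = -33.0, y = -110.5 mm in the board's frame. A black disc 51 mm across in a 53 mm hole. This point is fixed to the board and does not sink with the pad. Three of the four pads are rigid plugs; which place holds the sprung one changes every time and cannot be seen.
- pad1 (a point): Top centre of pad place 1 of 4, flush with the case's top, at x = 33.0, y = -110.5 mm in the board's frame. As pad0.
- pad2 (a point): Top centre of pad place 2 of 4, flush with the case's top, at x = -33.0, y = -44.5 mm in the board's frame. As pad0.
- pad3 (a point): Top centre of pad place 3 of 4, flush with the case's top, at x = 33.0, y = -44.5 mm in the board's frame. As pad0.
- catch (a joint): How far the sprung release pad is pressed in, m: 0 flush, 0.006 fully in (its stop). 1.3 N starts it, about 3 N takes it half-way, about 6 N to the stop; at about 0.003 it frees the door, so press to the stop to be sure. It springs back when left. The reading does not tell which of the four places it is in.
- bay_door (a joint): Angle of the battery door, rad: 0 shut and latched, pops up by itself to 0.9 to 1.0 within half a second when the release pad is pressed (a small sprung arm under the door lifts it so far and no farther), 1.57 upright, 1.9 its stop, leaning back over the far side. Pushed past upright it stays where it is left (light hinge friction).
- hinge (a point): Middle of the door's hinge line, fixed to the board, level with the case's top, at x = 45, y = 85 mm in the board's frame. The hinge line runs along the board's y at the door's +x edge; the door's free edge lies 75 mm to the -x side when shut and rises from there.
- lip (a point): Middle of the lower corner of the door's free edge, moving with the door. Shut: 75 mm to -x of the hinge and 10 mm below the case's top. Popped up: about 55 mm above the case's top and 52 mm to -x of the hinge, with free space in front of it.
- door_skin: Orange outer plate of the door, 65 (from hinge to edge) x 110 (along the hinge) x 5 mm; origin on the hinge line.
- door_liner: White inner plate fixed under the orange one, 75 x 110 x 5 mm, sticking out 10 mm past it at the free edge; origin on the hinge line. The whole door weighs about 70 g.
- wheel_a: Loose yellow wheel lying flat, 70 mm across, 45 mm high; origin at the centre of its underside. Leave alone.
- wheel_b: Second loose yellow wheel, same size and origin. Leave alone.
- skate_tool: Loose black T-shaped skate tool lying flat, 120 (along y) x 94 x 16 mm; origin under the middle of the crossbar. Leave alone.
- jar: Loose white push-top dispenser jar, 68 mm across, 95 mm high; origin at the centre of its underside. Leave alone.

How it is judged:
By the outcome, as a careful person would: the job done as asked, in the order asked, and still so for the second after the job is handed in, with the robot touching nothing.
It also fails if it takes over 58 s, if anything falls off the work surface, if the arm or the gripper's body presses on something with over 40 N, if the wrist force passes 120 N, or if a joint passes its speed limit or range.

## Working session

There is one attempt and no reset: what is moved stays moved. The work goes in short steps, Python scripts to look and compute and a tool call to move; the robot and the scene stay as the last step left them, time stands still between calls to the robot, and variables do not carry over. Pictures are saved under pics/ and viewed, at most 10 in all, crops included, and the job is handed in when it is done.

Besides the shell and the picture viewer there is one more tool, called as name(argument=value, ...), one argument or row to a line, values as JSON. jog_arm: Moves the arm, as the interface text tells. Its arguments: {"type":"object","properties":{"moves":{"type":"array","items":{"type":"object","properties":{"fingers":{"type":"number"},"slide":{"type":"array","items":{"type":"number"}},"angular":{"type":"array","items":{"type":"number"}}}}},"squeeze":{"type":"number"}},"required":["moves"]}

```bash
mkdir -p pics
cat > h.py <<'E'
from workcell import *
import numpy as np, cv2
from scipy.spatial.transform import Rotation as R
def ray(pic,uv):
    f=pic["color"].shape[0]/2/np.tan(np.radians(pic["fovy"])/2)
    d=np.array([(uv[0]-pic["cx"])/f,(uv[1]-pic["cy"])/f,1.])
    M=np.array(pic["world_from_camera"]); return M[:3,3],M[:3,:3]@d
def atz(pic,uv,z):
    o,d=ray(pic,uv); return o+d*(z-o[2])/d[2]
def save(pic,n): cv2.imwrite("pics/"+n,pic["color"][:,:,::-1])
E
python3 - <<'E'
from h import *
s=get_state(); print(s)
for c in ("top","scene"):
    p=read_camera(c); save(p,c+"1.png")
    for t,z in (("board",0),("pad0",.06),("pad1",.06),("pad2",.06),("pad3",.06),("hinge",.06),("lip",.05),("wheel_a",0),("skate_tool",0),("jar",0)):
        for r in tip_of(t,p)[:4]: print(c,t,round(r["p"],2),np.round(r["point"]),np.round(atz(p,r["point"],z),4))
E
```

```text
{'clock': 0.0, 'joint_pos': array([ 1.07840657e+00,  3.14021465e-01,  4.49908889e-02,  1.30359509e+00,
       -3.48642528e-05,  1.43120423e+00]), 'qvel': array([ 2.38109793e-03,  7.35019799e-04,  3.01066949e-04, -8.68358519e-05,
       -5.94861034e-04,  5.27407835e-04]), 'tau': array([ 1.59925119e-03, -4.80625999e+01,  2.98534727e+01,  1.94517971e-02,
       -1.42089630e-04, -7.22443758e-06]), 'tcp_pos': array([0.1984596 , 0.53914911, 0.24140174]), 'orientation': array([-2.67672840e-04,  1.75485347e-01,  9.84481618e-01, -8.74802120e-04]), 'wrist_force': array([0.68340505, 0.76278868, 0.17429488]), 'ft_torque': array([0.00750506, 0.0250377 , 0.05462419]), 'grip_force': 0.0, 'finger_gap': 0.08527753396935282}
top board 0.85 [287. 210.] [ 0.6008 -0.0395  0.    ]
top pad0 0.83 [318. 222.] [ 0.5711 -0.0904  0.06  ]
top pad0 0.81 [347. 179.] [ 0.6484 -0.1494  0.06  ]
top pad0 0.79 [356. 215.] [ 0.5812 -0.1603  0.06  ]
top pad0 0.67 [311. 187.] [ 0.6358 -0.0808  0.06  ]
top pad1 0.83 [318. 222.] [ 0.5711 -0.0904  0.06  ]
top pad1 0.81 [347. 179.] [ 0.6484 -0.1494  0.06  ]
top pad1 0.79 [356
[... 1620 characters left out ...]
 ]
scene pad2 0.73 [180. 217.] [ 0.5756 -0.0947  0.06  ]
scene pad2 0.67 [146. 238.] [ 0.5767 -0.1644  0.06  ]
scene pad3 0.93 [185. 257.] [ 0.6536 -0.1521  0.06  ]
scene pad3 0.92 [207. 229.] [ 0.6289 -0.0858  0.06  ]
scene pad3 0.73 [180. 217.] [ 0.5756 -0.0947  0.06  ]
scene pad3 0.67 [146. 238.] [ 0.5767 -0.1644  0.06  ]
scene hinge 0.69 [261. 194.] [0.6278 0.0394 0.06  ]
scene lip 0.65 [223. 186.] [0.5523 0.0224 0.05  ]
scene wheel_a 0.87 [264. 327.] [ 0.7893 -0.1305  0.    ]
scene wheel_a 0.7 [168. 190.] [ 0.4312 -0.01    0.    ]
scene skate_tool 0.75 [295. 257.] [0.7308 0.0094 0.    ]
scene jar 0.95 [342. 217.] [0.7255 0.1479 0.    ]
scene jar 0.4 [262. 328.] [ 0.7888 -0.1346  0.    ]
```

Run:
```python
import cv2
a=cv2.imread("pics/top1.png")[80:330,130:450]
cv2.imwrite("pics/top1c.png",cv2.resize(a,None,fx=2.4,fy=2.4,interpolation=cv2.INTER_CUBIC))
# fit board pose
import numpy as np
P=np.array([[-33,-110.5],[33,-110.5],[-33,-44.5],[33,-44.5],[45,85]])/1000
W=np.array([[.579,-.1624],[.651,-.1508],[.5734,-.0925],[.6324,-.0833],[.6265,.0411]])
W1=W[:4].mean(0)
pc=P-P.mean(0);wc=W-W.mean(0)
th=np.arctan2((pc[:,0]*wc[:,1]-pc[:,1]*wc[:,0]).sum(),(pc*wc).sum())
R=np.array([[np.cos(th),-np.sin(th)],[np.sin(th),np.cos(th)]])
t=W.mean(0)-R@P.mean(0)
print(np.degrees(th),t,(P@R.T+t-W)*1000)
```

```text
9.395810762674374 [ 0.59623432 -0.046653  ] [[ 2.71659348  1.34208064]
 [-4.16885587  0.51683327]
 [-2.45815914 -3.44336871]
 [ 3.6563915  -1.86861609]
 [ 0.25403004  3.45307089]]
```

View pics/top1c.png

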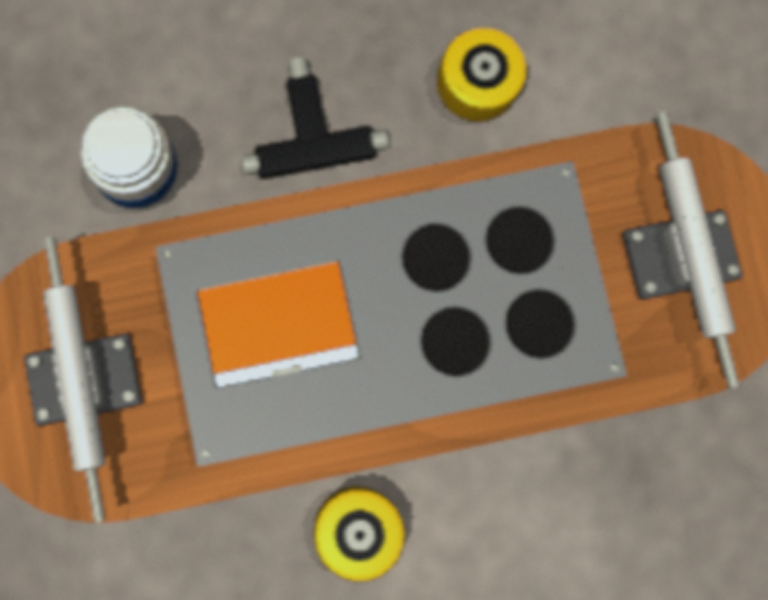

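View pics/scene1.png

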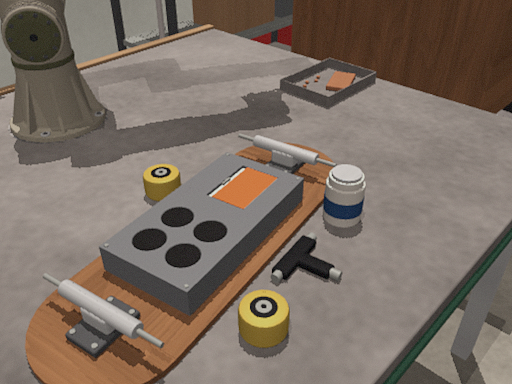

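The top crop (2.4x, offset 130,80) shows pads at (436,257), (520,240), (455,341) and (540,323), and case corners at (157,245), (575,163), (625,375) and (197,465). The orange door is on the left, with its white lip towards the robot. The scene picture agrees. I'll refine the board pose from these pixels.

```bash
cat >> h.py <<'E'
def tool(s,p):
    "world point -> slide mm in tool axes from measured pose"
    q=s["orientation"]; return R.from_quat([q[1],q[2],q[3],q[0]]).inv().apply(np.array(p)-s["tcp_pos"])*1000
E
python3 - <<'E'
from h import *
p=read_camera("top")
g=p["color"].max(2)
px=[(436,257),(520,240),(455,341),(540,323)]
L=[(33,-44.5),(33,-110.5),(-33,-44.5),(-33,-110.5)]
U=[]
for a,b in px:
    u,v=130+a/2.4,80+b/2.4
    y0,x0=int(v)-17,int(u)-17
    m=(g[y0:y0+35,x0:x0+35]<60).astype(np.uint8)
    n,l,st,c=cv2.connectedComponentsWithStats(m); k=l[17,17]; U.append(c[k]+[x0,y0]); print(U[-1],st[k,4])
cor=[(157,245),(575,163),(625,375),(197,465)]
Lc=[(85,165),(85,-165),(-85,-165),(-85,165)]
U+= [np.array([130+(a-.5)/2.4,80+(b-.5)/2.4]) for a,b in cor]
P=np.array(L+Lc)/1000; W=np.array([atz(p,u,.06)[:2] for u in U])
M,_=cv2.estimateAffinePartial2D(P,W); print(M, np.hypot(*M[:,0]))
pc=P-P.mean(0);wc=W-W.mean(0)
th=np.arctan2((pc[:,0]*wc[:,1]-pc[:,1]*wc[:,0]).sum(),(pc*wc).sum())
Rm=np.array([[np.cos(th),-np.sin(th)],[np.sin(th),np.cos(th)]]); t=W.mean(0)-Rm@P.mean(0)
print(np.degrees(th),t,np.round((P@Rm.T+t-W)*1000,1))
np.savez("b.npz",th=th,t=t)
f=lambda x,y:Rm@np.array([x,y])/1000+t
for n,q in dict(p0=(-33,-110.5),p1=(33,-110.5),p2=(-33,-44.5),p3=(33,-44.5),hinge=(45,85),lip=(-30,85)).items(): print(n,f(*q))
s=get_state()
q=s["orientation"];print(R.from_quat([q[1],q[2],q[3],q[0]]).as_matrix().round(3))
print(tool(s,[*f(33,-44.5),.1]))
E
```

```text
[311.17931034 186.86896552] 580
[346.11744387 179.70466321] 579
[319.3092437  221.85546218] 595
[354.53691275 214.48825503] 596
[[ 0.98265206 -0.17041213  0.5958576 ]
 [ 0.17041213  0.98265206 -0.04452372]] 0.9973190927576036
9.838420989053366 [ 0.59583985 -0.04442137] [[ 0.1 -0.8]
 [-0.1 -0.7]
 [ 0.1 -0.2]
 [-0.3 -0.3]
 [ 0.1  0.9]
 [ 1.1  1.4]
 [-1.2 -0.6]
 [ 0.2  0.3]]
p0 [ 0.58220633 -0.15893502]
p1 [ 0.6472357  -0.14765758]
p2 [ 0.57092889 -0.09390565]
p3 [ 0.63595826 -0.08262821]
hinge [0.62565409 0.04701775]
lip [0.55175707 0.03420248]
[[-0.938  0.346  0.   ]
 [ 0.346  0.938  0.   ]
 [-0.     0.    -1.   ]]
[-625.33815103 -432.84353882  142.29310602]
```

jog_arm(
  moves=[
    {"fingers": 1,"slide": [-315,-215,50],"angular": [0,0,60]},
    {"fingers": 1,"slide": [-315,-215,50],"angular": [0,0,60]},
    {"fingers": 1,"slide": [-315,-215,50],"angular": [0,0,60]},
    {"fingers": 1,"slide": [-315,-215,50],"angular": [0,0,60]},
    {"fingers": 1,"slide": [-315,-215,50],"angular": [0,0,60]},
    {"fingers": 1,"slide": [-315,-215,50],"angular": [0,0,60]},
    {"fingers": 1,"slide": [-315,-215,50],"angular": [0,0,60]},
    {"fingers": 1,"slide": [-315,-215,50],"angular": [0,0,60]},
    {"fingers": 1,"slide": [-315,-215,50],"angular": [0,0,60]},
    {"fingers": 1,"slide": [-315,-215,50],"angular": [0,0,60]},
  ],
  squeeze=20,
)

```text
clock: 1.98
tcp_pos: [0.4228, 0.2249, 0.1917]
orientation: [0.001, 0.647, 0.762, -0.0]
wrist_force: [1.1, 0.2, 0.2]
finger_gap: 0.0001
grip_force: 0.0
```

```bash
cat >> h.py <<'E'
b=np.load("b.npz"); th=b["th"]; Rm=np.array([[np.cos(th),-np.sin(th)],[np.sin(th),np.cos(th)]])
def bp(x,y,z): return np.array([*(Rm@np.array([x,y])/1000+b["t"]),z])
def stat():
    s=get_state(); q=s["orientation"]; r=R.from_quat([q[1],q[2],q[3],q[0]])
    l=Rm.T@(s["tcp_pos"][:2]-b["t"])*1000
    want=R.from_matrix(np.array([[-np.sin(th),np.cos(th),0],[np.cos(th),np.sin(th),0],[0,0,-1]]).T.T)
    print("t",s["clock"],"board xy",l.round(1),"tcpz",(s["tcp_pos"][2]*1000).round(1),"F",s["wrist_force"].round(2),"rotneed(deg,tool)",np.degrees((r.inv()*want).as_rotvec()).round(2),"gap",s["finger_gap"],"j",np.round(s["joint_pos"],2))
    return s
E
python3 - <<'E'
from h import *
s=stat(); print(tool(s,bp(33,-44.5,.1)))
E
```

```text
t 1.9833 board xy [-124.5  294.9] tcpz 191.7 F [1.06 0.18 0.18] rotneed(deg,tool) [ 0.05  0.1  -0.48] gap 9.15386674388646e-05 j [ 0.32  0.15 -0.29  1.13 -0.    1.73]
[-337.93521114  160.25698603   92.44397631]
```

jog_arm(
  moves=[
    {"slide": [-338,160,92]},
    {"slide": [-338,160,92]},
    {"slide": [-338,160,92]},
    {"slide": [-338,160,92]},
    {"slide": [-338,160,92]},
    {"slide": [-338,160,92]},
    {"slide": [-338,160,92]},
    {"slide": [-338,160,92]},
    {"slide": [-338,160,92]},
    {"slide": [-338,160,92]},
  ],
)

```text
schema error: expected keys fingers, slide, angular
```

jog_arm(
  moves=[
    {"slide": [0,0,0]},
    {"slide": [0,0,0]},
    {"slide": [0,0,0]},
  ],
)

```text
schema error: expected keys fingers, slide, angular
```

Run:
```python
from h import *
s=stat(); print(tool(s,bp(33,-44.5,.072)))
p=read_camera("scene"); save(p,"s2.png")
```

```text
t 1.9833 board xy [-124.5  294.9] tcpz 191.7 F [1.06 0.18 0.18] rotneed(deg,tool) [ 0.05  0.1  -0.48] gap 9.15386674388646e-05 j [ 0.32  0.15 -0.29  1.13 -0.    1.73]
[-337.88757073  160.2320534   120.44392468]
```

View pics/s2.png

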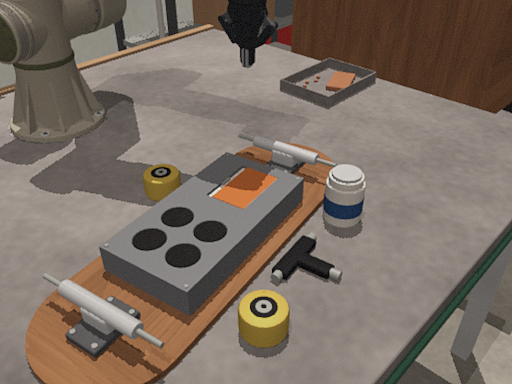

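The moves were refused because every row needs all three keys. The picture shows the scene unchanged and the gripper, shut, at about (247,60).

jog_arm(
  moves=[
    {"fingers": 1,"slide": [-338,160,92],"angular": [0,0,0]},
    {"fingers": 1,"slide": [-338,160,92],"angular": [0,0,0]},
    {"fingers": 1,"slide": [-338,160,92],"angular": [0,0,0]},
    {"fingers": 1,"slide": [-338,160,92],"angular": [0,0,0]},
    {"fingers": 1,"slide": [-338,160,92],"angular": [0,0,0]},
    {"fingers": 1,"slide": [-338,160,92],"angular": [0,0,0]},
    {"fingers": 1,"slide": [-338,160,92],"angular": [0,0,0]},
    {"fingers": 1,"slide": [-338,160,92],"angular": [0,0,0]},
    {"fingers": 1,"slide": [-338,160,92],"angular": [0,0,0]},
    {"fingers": 1,"slide": [-338,160,92],"angular": [0,0,0]},
  ],
)

```text
clock: 2.87
tcp_pos: [0.6379, -0.0808, 0.0984]
orientation: [0.001, 0.645, 0.764, -0.0]
wrist_force: [0.2, 1.1, -0.0]
finger_gap: 0.0
grip_force: 0.0
```

jog_arm(
  moves=[
    {"fingers": 1,"slide": [0,0,0],"angular": [0,0,0]},
    {"fingers": 1,"slide": [0,0,0],"angular": [0,0,0]},
    {"fingers": 1,"slide": [0,0,0],"angular": [0,0,0]},
  ],
)

```text
clock: 3.12
tcp_pos: [0.6345, -0.0752, 0.1005]
orientation: [-0.001, 0.644, 0.765, 0.0]
wrist_force: [-0.3, 0.2, 0.5]
finger_gap: 0.0001
grip_force: 0.0
```

Run:
```python
from h import *
s=stat(); print(tool(s,bp(33,-44.5,.074)))
```

```text
t 3.1167 board xy [ 32.8 -36.9] tcpz 100.5 F [-0.28  0.21  0.5 ] rotneed(deg,tool) [-0.04 -0.05  0.04] gap 5.3949167093293576e-05 j [-0.24  0.51 -0.02  1.05  0.    1.15]
[-7.64605757  0.2075923  26.46451334]
```

jog_arm(
  moves=[
    {"fingers": 1,"slide": [-8,0,15],"angular": [0,0,0]},
    {"fingers": 1,"slide": [-8,0,24],"angular": [0,0,0]},
    {"fingers": 1,"slide": [-8,0,24],"angular": [0,0,0]},
    {"fingers": 1,"slide": [-8,0,24],"angular": [0,0,0]},
  ],
)

```text
clock: 3.45
tcp_pos: [0.6354, -0.0832, 0.076]
orientation: [-0.001, 0.644, 0.765, -0.0]
wrist_force: [-0.5, 0.1, 0.6]
finger_gap: -0.0003
grip_force: 0.0
```

jog_arm(
  moves=[
    {"fingers": 1,"slide": [0,0,2],"angular": [0,0,0]},
    {"fingers": 1,"slide": [0,0,3],"angular": [0,0,0]},
    {"fingers": 1,"slide": [0,0,3],"angular": [0,0,0]},
    {"fingers": 1,"slide": [0,0,3],"angular": [0,0,0]},
  ],
)

```text
clock: 3.78
tcp_pos: [0.6366, -0.0846, 0.0736]
orientation: [0.0, 0.644, 0.765, 0.0]
wrist_force: [-1.1, 0.0, -0.1]
finger_gap: -0.0002
grip_force: 0.0
```

jog_arm(
  moves=[
    {"fingers": 1,"slide": [0,0,1],"angular": [0,0,0]},
    {"fingers": 1,"slide": [0,0,2],"angular": [0,0,0]},
    {"fingers": 1,"slide": [0,0,2],"angular": [0,0,0]},
    {"fingers": 1,"slide": [0,0,2],"angular": [0,0,0]},
  ],
)

```text
clock: 4.12
tcp_pos: [0.6364, -0.0848, 0.0712]
orientation: [-0.0, 0.644, 0.765, 0.0]
wrist_force: [0.3, 1.4, 1.2]
finger_gap: -0.0002
grip_force: 0.0
```

Run:
```python
from h import *
s=stat()
```

```text
t 4.1167 board xy [ 33.1 -46.7] tcpz 71.2 F [0.25 1.39 1.16] rotneed(deg,tool) [-0.01 -0.01 -0.06] gap -0.00021265449257193647 j [-0.26  0.54 -0.05  0.99  0.    1.14]
```

jog_arm(
  moves=[
    {"fingers": 1,"slide": [1,0,1],"angular": [0,0,0]},
    {"fingers": 1,"slide": [1,0,2],"angular": [0,0,0]},
    {"fingers": 1,"slide": [1,0,2],"angular": [0,0,0]},
    {"fingers": 1,"slide": [1,0,2],"angular": [0,0,0]},
  ],
)

```text
clock: 4.45
tcp_pos: [0.6366, -0.0847, 0.0711]
orientation: [0.001, 0.644, 0.765, -0.0]
wrist_force: [-3.8, -1.4, 8.9]
finger_gap: -0.0002
grip_force: 4.6
```

jog_arm(
  moves=[
    {"fingers": 1,"slide": [0,0,1],"angular": [0,0,0]},
    {"fingers": 1,"slide": [0,0,1],"angular": [0,0,0]},
    {"fingers": 1,"slide": [0,0,1],"angular": [0,0,0]},
  ],
)

```text
clock: 4.7
tcp_pos: [0.6366, -0.0847, 0.071]
orientation: [0.001, 0.644, 0.765, -0.0]
wrist_force: [-5.3, -1.7, 14.3]
finger_gap: 0.0002
grip_force: 7.2
```

Pad3 is rigid: 14 N at z 71.0. Pad2 is next.

jog_arm(
  moves=[
    {"fingers": 1,"slide": [0,0,-12],"angular": [0,0,0]},
    {"fingers": 1,"slide": [1,-33,-12],"angular": [0,0,0]},
    {"fingers": 1,"slide": [1,-66,-12],"angular": [0,0,0]},
    {"fingers": 1,"slide": [1,-66,-12],"angular": [0,0,0]},
    {"fingers": 1,"slide": [1,-66,-6],"angular": [0,0,0]},
    {"fingers": 1,"slide": [1,-66,-4],"angular": [0,0,0]},
    {"fingers": 1,"slide": [1,-66,-2],"angular": [0,0,0]},
    {"fingers": 1,"slide": [1,-66,-1],"angular": [0,0,0]},
    {"fingers": 1,"slide": [1,-66,-1],"angular": [0,0,0]},
    {"fingers": 1,"slide": [1,-66,-1],"angular": [0,0,0]},
  ],
)

```text
clock: 5.53
tcp_pos: [0.5722, -0.0942, 0.071]
orientation: [0.001, 0.644, 0.765, 0.0]
wrist_force: [-6.4, 0.3, 14.4]
finger_gap: 0.0001
grip_force: 7.0
```

Run:
```python
from h import *
s=stat()
```

```text
t 5.5333 board xy [-31.8 -45. ] tcpz 71.0 F [-6.45  0.26 14.42] rotneed(deg,tool) [ 0.06  0.07 -0.03] gap 0.00011860210042262048 j [-0.3   0.43 -0.23  0.92 -0.    1.1 ]
```

Pad2 is rigid as well. Pad0 is next: board y -66, so tool x -66.

jog_arm(
  moves=[
    {"fingers": 1,"slide": [0,0,-12],"angular": [0,0,0]},
    {"fingers": 1,"slide": [-33,0,-12],"angular": [0,0,0]},
    {"fingers": 1,"slide": [-66,0,-12],"angular": [0,0,0]},
    {"fingers": 1,"slide": [-66,0,-12],"angular": [0,0,0]},
    {"fingers": 1,"slide": [-66,0,-6],"angular": [0,0,0]},
    {"fingers": 1,"slide": [-66,0,-3],"angular": [0,0,0]},
    {"fingers": 1,"slide": [-66,0,-1],"angular": [0,0,0]},
    {"fingers": 1,"slide": [-66,0,0],"angular": [0,0,0]},
    {"fingers": 1,"slide": [-66,0,0],"angular": [0,0,0]},
    {"fingers": 1,"slide": [-66,0,0],"angular": [0,0,0]},
  ],
)

```text
clock: 6.37
tcp_pos: [0.5827, -0.1588, 0.071]
orientation: [0.001, 0.644, 0.765, -0.001]
wrist_force: [-4.5, -0.9, 13.3]
finger_gap: -0.0002
grip_force: 6.7
```

Run:
```python
from h import *
s=stat()
```

```text
t 6.3667 board xy [ -32.4 -110.5] tcpz 71.0 F [-4.51 -0.92 13.32] rotneed(deg,tool) [0.04 0.15 0.01] gap -0.00019018637215869404 j [-0.4   0.47 -0.16  0.94 -0.    1.  ]
```

jog_arm(
  moves=[
    {"fingers": 1,"slide": [0,0,-12],"angular": [0,0,0]},
    {"fingers": 1,"slide": [0,33,-12],"angular": [0,0,0]},
    {"fingers": 1,"slide": [0,66,-12],"angular": [0,0,0]},
    {"fingers": 1,"slide": [0,66,-12],"angular": [0,0,0]},
    {"fingers": 1,"slide": [0,66,-6],"angular": [0,0,0]},
    {"fingers": 1,"slide": [0,66,-3],"angular": [0,0,0]},
    {"fingers": 1,"slide": [0,66,-1],"angular": [0,0,0]},
    {"fingers": 1,"slide": [0,66,0],"angular": [0,0,0]},
    {"fingers": 1,"slide": [0,66,0],"angular": [0,0,0]},
    {"fingers": 1,"slide": [0,66,0],"angular": [0,0,0]},
  ],
)

```text
clock: 7.2
tcp_pos: [0.6466, -0.148, 0.0694]
orientation: [-0.0, 0.644, 0.765, -0.0]
wrist_force: [-0.3, 0.5, 0.9]
finger_gap: 0.0001
grip_force: 0.3
```

Run:
```python
from h import *
s=stat()
```

```text
t 7.2 board xy [  32.3 -110.7] tcpz 69.4 F [-0.26  0.51  0.87] rotneed(deg,tool) [-0.04  0.01 -0.08] gap 0.0001149685399911219 j [-0.35  0.57  0.02  1.01 -0.    1.05]
```

Pad1 gives (z 69.4 at low force). I'll press it to its stop.

jog_arm(
  moves=[
    {"fingers": 1,"slide": [0,0,2],"angular": [0,0,0]},
    {"fingers": 1,"slide": [0,0,4],"angular": [0,0,0]},
    {"fingers": 1,"slide": [0,0,6],"angular": [0,0,0]},
    {"fingers": 1,"slide": [0,0,7],"angular": [0,0,0]},
    {"fingers": 1,"slide": [0,0,7],"angular": [0,0,0]},
    {"fingers": 1,"slide": [0,0,7],"angular": [0,0,0]},
  ],
)

```text
clock: 7.7
tcp_pos: [0.6469, -0.1481, 0.0649]
orientation: [0.0, 0.644, 0.765, -0.0]
wrist_force: [-7.9, 2.0, 16.6]
finger_gap: 0.0001
grip_force: 8.6
```

Run:
```python
from h import *
s=stat()
save(read_camera("scene"),"s3.png")
```

```text
t 7.7 board xy [  32.6 -110.9] tcpz 64.9 F [-7.94  2.02 16.58] rotneed(deg,tool) [ 0.02  0.05 -0.08] gap 8.922556774331508e-05 j [-0.35  0.58  0.01  1.   -0.    1.05]
```

View pics/s3.png

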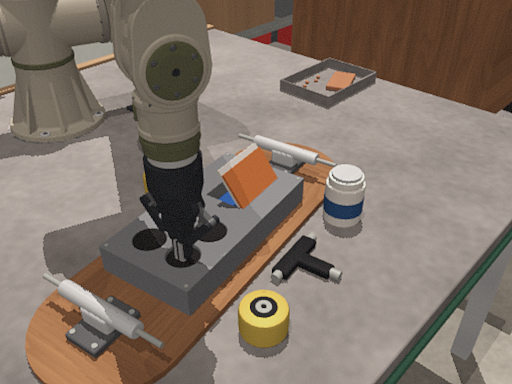

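Pad1 reached its stop (z 64.9). The picture shows the orange door popped up at about (248,175). I'll lift off and go round to its front.

jog_arm(
  moves=[
    {"fingers": 1,"slide": [0,0,-35],"angular": [0,0,0]},
    {"fingers": 1,"slide": [0,-30,-40],"angular": [0,0,0]},
    {"fingers": 1,"slide": [0,-65,-40],"angular": [0,0,0]},
    {"fingers": 1,"slide": [0,-93,-40],"angular": [0,0,0]},
    {"fingers": 1,"slide": [35,-93,-40],"angular": [0,0,0]},
    {"fingers": 1,"slide": [75,-93,-40],"angular": [0,0,0]},
    {"fingers": 1,"slide": [115,-93,-40],"angular": [0,0,0]},
    {"fingers": 1,"slide": [155,-93,-40],"angular": [0,0,0]},
    {"fingers": 1,"slide": [196,-93,-40],"angular": [0,0,0]},
    {"fingers": 1,"slide": [196,-93,-40],"angular": [0,0,0]},
  ],
)

```text
clock: 8.58
tcp_pos: [0.52, 0.0352, 0.1019]
orientation: [-0.002, 0.642, 0.767, 0.0]
wrist_force: [0.1, -0.1, 0.1]
finger_gap: 0.0003
grip_force: 0.0
```

jog_arm(
  moves=[
    {"fingers": 1,"slide": [0,0,0],"angular": [0,0,0]},
    {"fingers": 1,"slide": [0,0,0],"angular": [0,0,0]},
    {"fingers": 1,"slide": [0,0,0],"angular": [0,0,0]},
  ],
)

```text
clock: 8.83
tcp_pos: [0.523, 0.0285, 0.1022]
orientation: [0.0, 0.645, 0.764, 0.0]
wrist_force: [0.2, -1.1, 0.6]
finger_gap: -0.0002
grip_force: 0.0
```

Run:
```python
from h import *
s=stat()
p=read_camera("scene"); save(p,"s4.png")
for r in tip_of("lip",p)[:2]: print(r, ray(p,r["point"]))
```

```text
t 8.8333 board xy [-59.3  84.3] tcpz 102.2 F [ 0.22 -1.06  0.56] rotneed(deg,tool) [ 0.03  0.03 -0.13] gap -0.00018206391766897357 j [-0.1   0.3  -0.33  0.94 -0.    1.3 ]
{'point': [232.9, 159.8], 'p': 0.67} (array([ 1.09212087, -0.47487482,  0.55294004]), array([-0.6140927 ,  0.59647479, -0.52343461]))
```

View pics/s4.png

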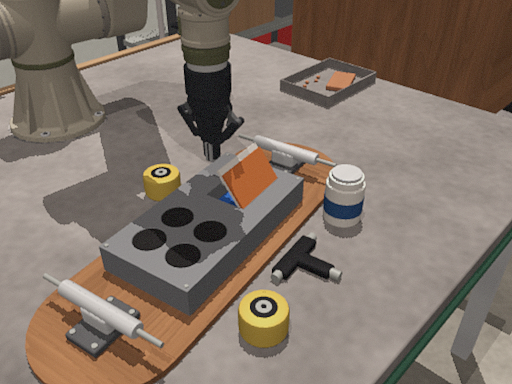

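The picture shows the shut fingers at (212,150), in front of the lip at (233,160), with clear space between. I'll start the push along tool +y.

jog_arm(
  moves=[
    {"fingers": 1,"slide": [0,10,-8],"angular": [0,0,0]},
    {"fingers": 1,"slide": [0,20,-8],"angular": [0,0,0]},
    {"fingers": 1,"slide": [0,28,-8],"angular": [0,0,0]},
    {"fingers": 1,"slide": [0,34,-8],"angular": [0,0,0]},
    {"fingers": 1,"slide": [0,40,-8],"angular": [0,0,0]},
    {"fingers": 1,"slide": [0,46,-8],"angular": [0,0,0]},
    {"fingers": 1,"slide": [0,52,-8],"angular": [0,0,0]},
    {"fingers": 1,"slide": [0,58,-8],"angular": [0,0,0]},
    {"fingers": 1,"slide": [0,64,-8],"angular": [0,0,0]},
    {"fingers": 1,"slide": [0,64,-8],"angular": [0,0,0]},
  ],
)

```text
clock: 9.77
tcp_pos: [0.5869, 0.0406, 0.1103]
orientation: [0.0, 0.644, 0.765, 0.0]
wrist_force: [0.1, -0.7, -0.2]
finger_gap: -0.0
grip_force: 0.0
```

Run:
```python
from h import *
s=stat()
p=read_camera("scene"); c=p["color"][100:250,150:350,::-1]; cv2.imwrite("pics/s5.png",cv2.resize(c,None,fx=3,fy=3))
```

```text
t 9.7667 board xy [ 5.7 85.3] tcpz 110.3 F [ 0.11 -0.71 -0.21] rotneed(deg,tool) [ 0.07  0.   -0.04] gap -3.6075177234061584e-07 j [-0.07  0.41 -0.15  1.01  0.    1.33]
```

View pics/s5.png

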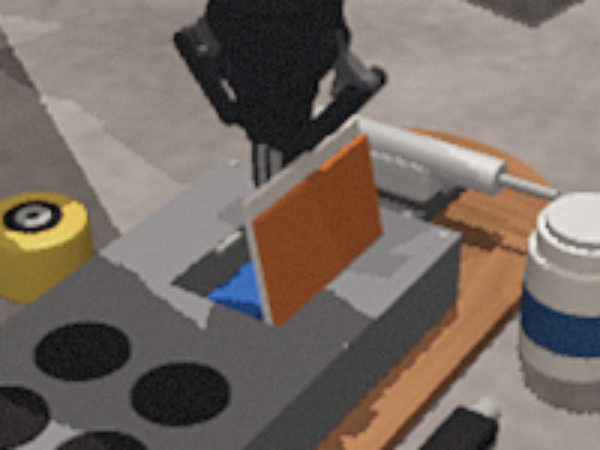

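The crop shows the door nearly upright, its top at (300,165), pushed by the fingers with the force still near zero. I'll carry on past upright.

jog_arm(
  moves=[
    {"fingers": 1,"slide": [0,5,0],"angular": [0,0,0]},
    {"fingers": 1,"slide": [0,10,0],"angular": [0,0,0]},
    {"fingers": 1,"slide": [0,14,0],"angular": [0,0,0]},
    {"fingers": 1,"slide": [0,17,0],"angular": [0,0,0]},
    {"fingers": 1,"slide": [0,20,0],"angular": [0,0,0]},
    {"fingers": 1,"slide": [0,20,0],"angular": [0,0,0]},
  ],
)

```text
clock: 10.32
tcp_pos: [0.6059, 0.0439, 0.1103]
orientation: [0.0, 0.644, 0.765, 0.0]
wrist_force: [0.8, 0.2, 0.2]
finger_gap: 0.0005
grip_force: 0.0
```

Run:
```python
from h import *
s=stat()
p=read_camera("scene"); c=p["color"][100:250,150:350,::-1]; cv2.imwrite("pics/s6.png",cv2.resize(c,None,fx=3,fy=3))
```

```text
t 10.3167 board xy [25.  85.3] tcpz 110.3 F [0.76 0.24 0.24] rotneed(deg,tool) [ 0.03 -0.   -0.05] gap 0.0004923777368257399 j [-0.06  0.44 -0.1   1.03  0.    1.34]
```

View pics/s6.png

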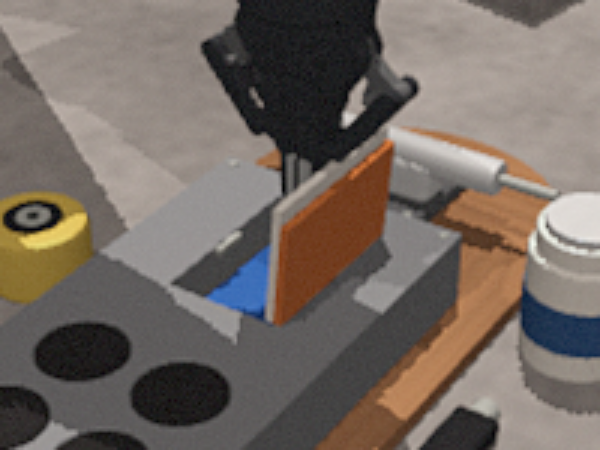

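The door is now about upright, its edge vertical at (272,270) in the crop. I'll push on in small steps, watching the force for its stop.

jog_arm(
  moves=[
    {"fingers": 1,"slide": [0,3,0],"angular": [0,0,0]},
    {"fingers": 1,"slide": [0,6,0],"angular": [0,0,0]},
    {"fingers": 1,"slide": [0,8,0],"angular": [0,0,0]},
    {"fingers": 1,"slide": [0,8,0],"angular": [0,0,0]},
  ],
)

```text
clock: 10.7
tcp_pos: [0.6136, 0.0452, 0.1103]
orientation: [0.0, 0.644, 0.765, 0.0]
wrist_force: [-0.1, -0.1, 0.2]
finger_gap: 0.0001
grip_force: 0.0
```

jog_arm(
  moves=[
    {"fingers": 1,"slide": [0,2,0],"angular": [0,0,0]},
    {"fingers": 1,"slide": [0,4,0],"angular": [0,0,0]},
    {"fingers": 1,"slide": [0,4,0],"angular": [0,0,0]},
  ],
)

```text
clock: 10.95
tcp_pos: [0.6174, 0.0459, 0.1103]
orientation: [0.0, 0.644, 0.765, 0.0]
wrist_force: [-0.7, 0.4, -0.3]
finger_gap: 0.0
grip_force: 0.0
```

Run:
```python
from h import *
s=stat()
p=read_camera("scene"); c=p["color"][100:250,150:350,::-1]; cv2.imwrite("pics/s7.png",cv2.resize(c,None,fx=3,fy=3))
```

```text
t 10.95 board xy [36.7 85.3] tcpz 110.3 F [-0.7   0.36 -0.33] rotneed(deg,tool) [ 0.02 -0.   -0.05] gap 1.0059676235751462e-05 j [-0.06  0.46 -0.06  1.05  0.    1.34]
```

View pics/s7.png

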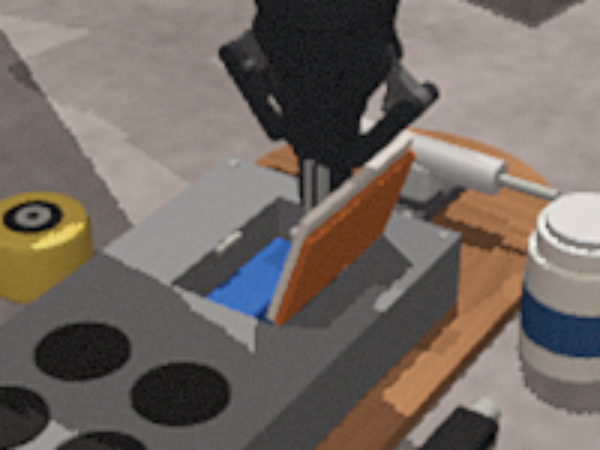

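The door now leans back clearly past upright: its top is at (345,195) and its base at (272,320). I'll back off and lift clear.

jog_arm(
  moves=[
    {"fingers": 1,"slide": [0,-5,0],"angular": [0,0,0]},
    {"fingers": 1,"slide": [0,-20,0],"angular": [0,0,0]},
    {"fingers": 1,"slide": [0,-50,0],"angular": [0,0,0]},
    {"fingers": 1,"slide": [0,-85,0],"angular": [0,0,0]},
    {"fingers": 1,"slide": [0,-100,-30],"angular": [0,0,0]},
    {"fingers": 1,"slide": [0,-100,-70],"angular": [0,0,0]},
    {"fingers": 1,"slide": [0,-100,-100],"angular": [0,0,0]},
    {"fingers": 1,"slide": [0,-100,-100],"angular": [0,0,0]},
    {"fingers": 1,"slide": [0,-100,-100],"angular": [0,0,0]},
    {"fingers": 1,"slide": [0,-100,-100],"angular": [0,0,0]},
  ],
)

```text
clock: 11.83
tcp_pos: [0.5181, 0.0288, 0.2103]
orientation: [0.0, 0.644, 0.765, 0.0]
wrist_force: [0.9, -0.1, -0.9]
finger_gap: -0.0001
grip_force: 0.0
```

Run:
```python
from h import *
s=stat()
p=read_camera("scene"); save(p,"s8.png")
for t in ("wheel_a","skate_tool","jar"):
    for r in tip_of(t,p)[:2]: print(t,round(r["p"],2),np.round(r["point"]),np.round(atz(p,r["point"],0),4))
```

```text
t 11.8333 board xy [-64.1  85.5] tcpz 210.3 F [ 0.92 -0.08 -0.92] rotneed(deg,tool) [ 0.02 -0.   -0.05] gap -0.00012406029391226576 j [-0.1   0.22 -0.16  1.19  0.    1.3 ]
wheel_a 0.83 [263. 326.] [ 0.7877 -0.1303  0.    ]
wheel_a 0.66 [164. 190.] [ 0.4248 -0.0159  0.    ]
skate_tool 0.85 [294. 257.] [0.7301 0.0094 0.    ]
jar 0.96 [341. 214.] [0.7192 0.1561 0.    ]
```

View pics/s8.png

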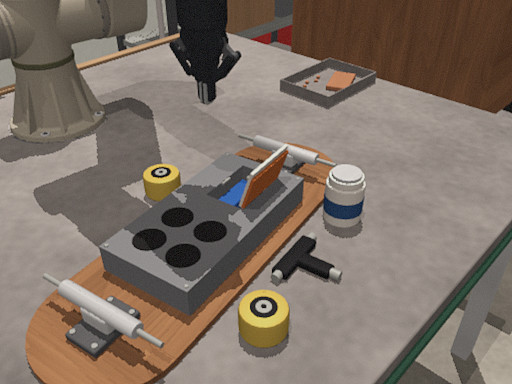

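The door stays open, leaning back at (265,180). The gripper is clear at (207,90), and the wheels, tool and jar are where they were.

```bash
python3 -c "
from workcell import *
print(hand_in())"
```

```text
the job is handed in; nothing more can be done
None
```

Handed in at about 12 s on the clock: pad1 was the sprung release, the battery door popped and now stays open leaning back past upright, the gripper is clear of everything, and the wheels, skate tool and jar were not moved.

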